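Turn down the stop cam and run the plate stage home under the pipetting head

TASK

Bring the well plate under the pipetting head: first push the lever of the stop cam round with a fingertip, all the way forward, so that the cam's low point faces the stage, and only then push the stage forward by its push plate until it is fully home, and let go. Nothing is picked up: the plate stays sitting in its nest, the cam stays low, and everything else on the bench stays where it is.

Things in the scene. Friction and masses are not known exactly. Their poses are not given: they have to be found in the camera images.
- station: pipetting station, fixed: white base plate 14 mm high with two rails, head on a column at its front end. Origin on the bench under the middle of the plate at the start; x = the stage's forward travel, towards the head; y to the left of that; z up. In this frame the base spans x -240 to +310, y -190 to +75 mm; the column x +245 to +305, 364 mm high; cam and lever are on the -y side of the stage.
- head (a point): middle of the raised 96-channel head's underside (lower ends of its tips), 90 mm above the bench, at x = +140, y = 0 mm of the station. The head measures 136 mm along the travel and 106 mm across, its top is 290 mm above the bench.
- stage (a joint): travel of the stage along the rails in m: 0 = back at the loading stop (where it starts), 0.140 = fully home under the head, at the end stop. It runs stiffly (about 3 N) and stays where it is left. While the cam is high the stage's roller meets the cam after 11 to 16 mm and is stopped.
- cam (a joint): angle of the eccentric stop cam in rad, growing anticlockwise seen from above. At 0 (stop) the high side stands across the roller's path and the lever points backwards; at 2.863 (other stop) the low point faces the stage, the path is clear and the lever points straight forward, parallel to the travel. Starts at 0 to 0.5; stays where it is left (friction 0.25 N m, 3.5 N at the grip).
- cam_axis (a point): a point on the vertical axis of the cam, 46 mm above the bench, at the top of its hub (24 mm across); in the station frame at x = -70, y = -85 mm. The steel cam disc below it is 52 mm across, 12 mm thick and set 13 mm off this axis.
- cam_grip (a point): middle of the upright black grip at the end of the cam lever, 65 mm above the bench: a round post 18 mm across, from 40 to 90 mm above the bench, 72 mm from cam_axis. The lever's flat bar, 12 mm wide, lies 34 to 40 mm above the bench between hub and grip. From start to end the grip swings round the side away from the stage.
- push_plate (a point): middle of the rear face of the stage's push plate, 60 mm above the bench: an upright aluminium plate 60 mm wide across the travel, 6 mm thick, from 30 to 88 mm above the bench, at the rear end of the stage, 172 mm behind the middle of the nest. Its rear face looks backwards (-x of the station); behind it there is only the 14 mm high base plate.
- nest (a point): middle of the stage's plate nest, at the level of its floor, 38 mm above the bench. The stage is an aluminium slide 100 mm wide; the nest's corner lips are 7 mm high with about 1 mm of play.
- roller (a point): middle of the follower roller, 20 mm across, 22 mm above the bench, under an ear on the -y side near the rear of the stage; it is what meets the cam.
- plate: the 96-well plate, loose in the nest, 128 x 86 x 14 mm; origin at the centre of its underside, x along its length. It rides along with the stage.
- tip_box: loose bystander: closed tip box, grey with a pale yellow lid, 122 x 84 x 69 mm; origin at the centre of its underside
- tube_rack: loose bystander: blue tube rack with capped tubes, 200 x 70 x 64 mm; origin at the centre of its underside
- bottle: loose bystander: reagent bottle, 64 mm across, 130 mm tall; origin at the centre of its underside
- trough: loose bystander: empty white reagent trough, 128 x 50 x 26 mm; origin at the centre of its underside
- multi_pipette: loose bystander: 8-channel pipette lying on its side, 270 mm long, 88 mm wide, up to 28 mm high; origin on the bench under its middle
- plate_stack: loose bystander: stack of three well plates, 128 x 86 x 45 mm; origin at the centre of its underside

How it is judged:
By the outcome, as a careful person would: the job done as asked, in the order asked, and still so for the second after the job is handed in, with the robot touching nothing.
It also fails if it takes over 58 s, if anything falls off the work surface, if the arm or the gripper's body presses on something with over 40 N, if the wrist force passes 120 N, or if a joint passes its speed limit or range.

ROBOT

A 6-joint arm with a two-finger parallel gripper is mounted at the origin on the work surface. World frame = base frame: x ahead of the robot, y to its left, z up, the work surface at z = 0. Lengths are in mm, angles in rad, forces in N, time in s.
With the tool pointing down it reaches from about 350 to 975 mm from the base axis. Payload 7.1 kg.
Tool frame: the origin (TCP) lies between the finger pads; the fingertips stand 8 mm ahead of it and the grasp point (between the pads) lies 11 mm behind it (ctrl.tips_ahead is the distance from the TCP to the fingertips, in mm); y points along the fingers, z is the direction in which the jaws open and shut, and the axes are right-handed (so a half turn about y gives the same grasp; the last joint's range is limited). The gripper opens to 88 mm and grips with 3 to 60 N. Pads are 20 mm wide; open, the fingers measure 115 mm over their backs; the gripper's body (75 mm by 178 mm) begins 61 mm behind the grasp point.
Start: joints at [-1.311, 0.423, 1.63, -0, 1.089, -0.019], TCP at [172.02, -600.844, 230.675] pointing down, gripper open.
Joint ranges: [-3, 3], [-0.9, 2.11], [0.09, 2.58], [-1.31, 4.45], [0.11, 2.69], [-2.54, 2.54]. Speed limits (rad/s): [2.39, 2.39, 3.01, 3.14, 3.14, 3.14].

INTERFACE

Orientations are given as a rotation vector (axis times angle).
In Python, from workcell import ctrl gives the robot as it stands.
- The arm moves only by the shell command python3 -m creep 'ROWS'. ROWS is JSON, a list of rows, each an object of numbers: "tx", "ty", "tz": the shift along the world's x, y, z in mm; "rx", "ry", "rz": the turn, a rotation vector about the world's x, y, z in rad; "fingers": the closure in counts, from 0 (fully open) to 255 (shut). A call has 1 to 10 rows; each row is the pose to reach, as a shift and turn from the pose commanded when the call began; what a row does not reach only later rows make up. A row lasts 1/8 s, in which the tool goes at most 62.5 mm and 10.7 degrees, less where a joint would pass 70% of its speed; a pose out of reach is approached as far as the arm can. A call with a gripper value outside its range is refused whole. The fingers move at their own pace and stop on an object; the grip force is fixed at half the most. Time passes only in rows, so rows that repeat a pose let the fingers close. It gives the time, the measured TCP pose, the force and the opening at its end, in the units of the state.
- ctrl.get_obs(): the state, without advancing time (a new reading comes with each control period).
- ctrl.get_image(name): name is "scene" or "top" or "wrist"; returns a dict with "pixels" (384x512x3 uint8, blue, green, red), "intrinsics" (3x3 intrinsics, pixels), "rvec" (rotation vector, rad) and "tvec" (3), from world to camera coordinates, as OpenCV has them. Camera axes: x right, y down, z forward; pixel columns grow to the right and rows downward; lengths in mm; the calibration is good to about 2 mm. A picture is of the moment at which its call begins. There is no depth.
- ctrl.close_job(): hands the job in, once; it reports no verdict.
The state is a dict: "t": time; "qpos": joint angles; "qvel": joint speeds; "joint_torque": joint torques, N m; "ee_pos": TCP position; "orientation": TCP orientation; "ft_force": force on the tool from outside, world axes, zero at the start; "moment": the same for the moment, N m; "width": finger opening in mm.
Only numpy, scipy, OpenCV 4.12 (cv2) and the standard library are available. Lean on these libraries where they do the work, as an engineer would, in place of code of your own. Each camera call takes 0.05 s, during which the arm holds its last target.

## Working session

There is one attempt and no reset: what is moved stays moved. The work goes in short steps, Python scripts to look and compute and a shell command to move; the robot and the scene stay as the last step left them, time stands still between calls to the robot, and variables do not carry over. Pictures are saved under pics/ and viewed, and the job is handed in when it is done.

```bash
mkdir -p pics; ls; python3 - <<'E'
from workcell import ctrl
import cv2
o=ctrl.get_obs();print({k:o[k] for k in('t','ee_pos','orientation','ft_force','width')},ctrl.tips_ahead)
for n in('scene','top','wrist'):
    d=ctrl.get_image(n);cv2.imwrite(f'pics/{n}0.png',d['pixels']);print(n,d['intrinsics'].tolist() if hasattr(d['intrinsics'],'tolist') else d['intrinsics'],d['rvec'],d['tvec'])
E
```

```text
pics
{'t': 0.0, 'ee_pos': array([ 171.86421354, -600.33930608,  229.9125692 ]), 'orientation': array([-0.29088654,  2.07376297, -2.07062965]), 'ft_force': array([0.79622417, 0.07016871, 0.94335813]), 'width': 88.013582203699} 8.0
scene [[371.6095083139711, 0.0, 256.5111159564531], [0.0, 371.6095083139711, 192.6322719508084], [0.0, 0.0, 1.0]] [ 2.30988078  0.84115933 -0.34013206] [-428.09066724 -238.21777366 1403.67221818]
top [[485.57292947489947, 0.0, 255.27831565628205], [0.0, 485.57292947489947, 188.67805096291258], [0.0, 0.0, 1.0]] [ 2.15783441 -2.1953303   0.10571335] [   6.76048614  556.777804   1558.31903837]
wrist [[340.8282087789757, 0.0, 254.0425114393784], [0.0, 340.8282087789757, 190.8695843135473], [0.0, 0.0, 1.0]] [-2.34224626  1.76500094  0.22565238] [-625.03378948  -30.70190352  390.30499722]
```

View pics/scene0.png

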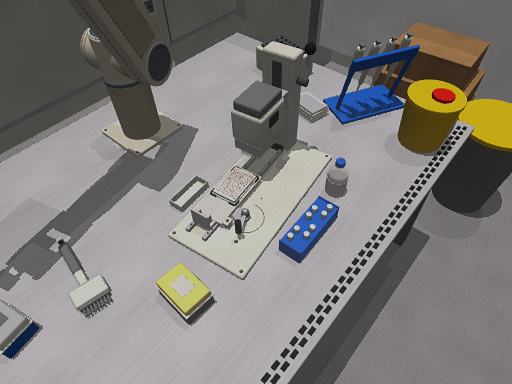

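View pics/top0.png

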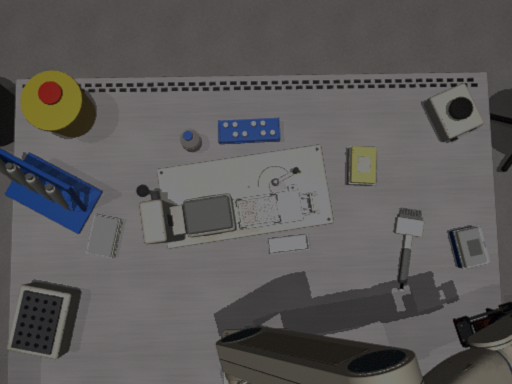

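View pics/wrist0.png

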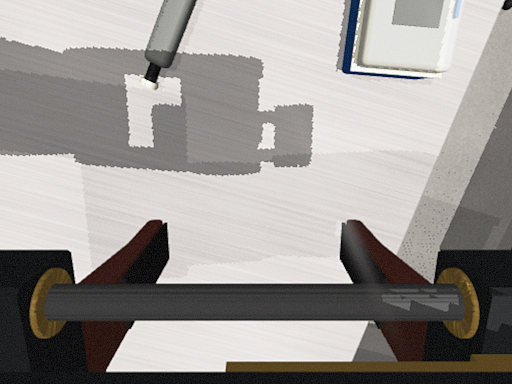

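The top view shows the base plate at roughly (160..330, 146..246), the head at (209,215), the hub near (275,182) and the grip near (296,171). I'll zoom in and measure these.

```bash
cat > h.py <<'E'
import cv2,numpy as np
from workcell import ctrl
def cam(n):
    d=ctrl.get_image(n);return d
def ray(d,u,v):
    R=cv2.Rodrigues(np.array(d['rvec'],float))[0];t=np.array(d['tvec'],float)
    k=np.linalg.inv(np.array(d['intrinsics']))@[u,v,1.]
    return -R.T@t,R.T@k
def plane(d,u,v,z):
    c,r=ray(d,u,v);return c+r*(z-c[2])/r[2]
def proj(d,p):
    return cv2.projectPoints(np.array(p,float).reshape(-1,3),np.array(d['rvec'],float),np.array(d['tvec'],float),np.array(d['intrinsics']),None)[0].reshape(-1,2)
def crop(d,x0,y0,x1,y1,s,f):
    cv2.imwrite(f,cv2.resize(d['pixels'][y0:y1,x0:x1],None,fx=s,fy=s,interpolation=cv2.INTER_CUBIC))
E
python3 - <<'E'
from h import *
d=cam('top');crop(d,150,135,345,255,4,'pics/t1.png')
e=cam('scene');crop(e,165,130,340,280,4,'pics/s1.png')
for u,v in[(160,168),(322,146),(331,221),(167,247)]:print(plane(d,u,v,14).round())
print(ray(d,0,0)[0],ray(e,0,0)[0])
E
```

```text
[632. 310.  14.]
[ 696. -227.   14.]
[ 448. -248.   14.]
[373. 287.  14.]
[ 411.31082775    6.37591798 1602.86874172] [1052.37084231 -545.70068564  897.23541788]
```

View pics/t1.png

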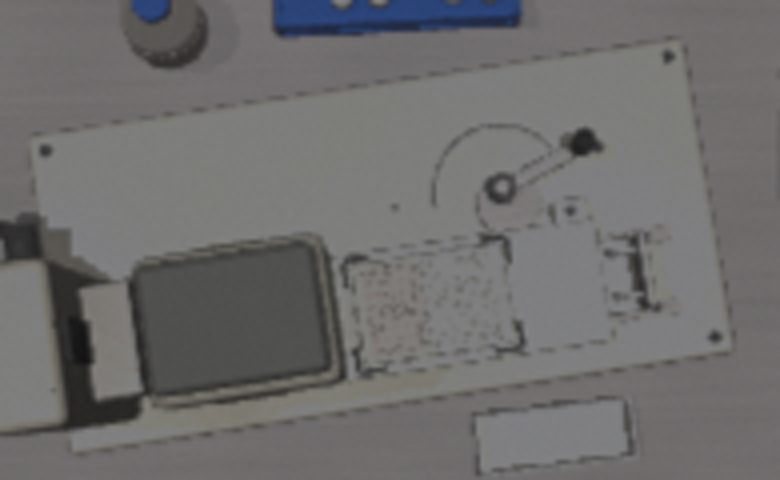

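View pics/s1.png

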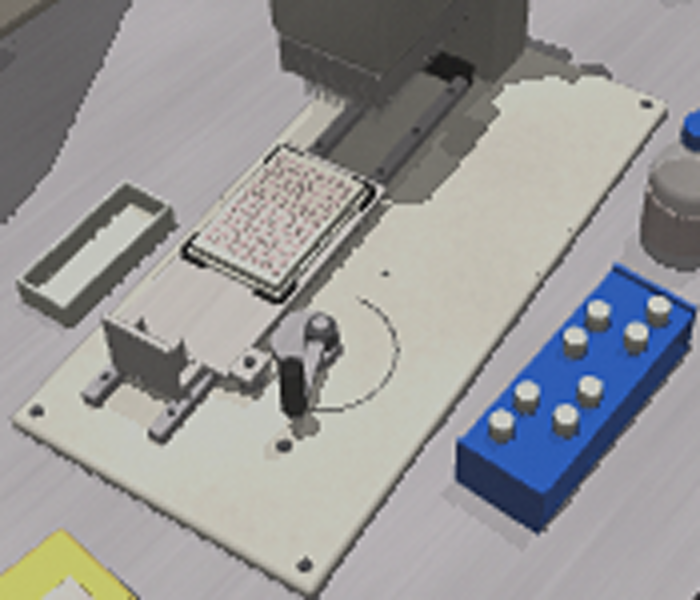

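```bash
cat >> h.py <<'E'
def station(d,px):
    W=np.array([plane(d,u,v,14)[:2] for u,v in px]);S=np.array([[310,-190],[-240,-190],[-240,75],[310,75.]])
    sc=S.mean(0);wc=W.mean(0);U,_,V=np.linalg.svd((S-sc).T@(W-wc));R=V.T@np.diag([1,np.linalg.det(V.T@U.T)])@U.T
    t=wc-R@sc;print('res',(S@R.T+t-W).round(1).tolist());return R,t
E
python3 - <<'E'
from h import *
d=cam('top')
f=lambda u,v:(150+u/4-.375,135+v/4-.375)
R,t=station(d,[f(32,135),f(683,38),f(733,350),f(73,452)])
print(R,t,'yaw',np.arctan2(R[1,0],R[0,0]))
inv=lambda p:R.T@(p[:2]-t)
hub=plane(d,*f(500,187),46);grip=plane(d,*f(584,142),90)
print('hub',hub,inv(hub),'grip',grip,inv(grip))
for n,u,v,z in [('pushtop',640,275,88),('nestc',435,305,52),('headmid',232,320,290),('roller ear',570,210,38)]:
    p=plane(d,*f(u,v),z);print(n,p.round(),inv(p).round())
e=cam('scene');g=lambda u,v:(165+u/4-.375,130+v/4-.375)
R2,t2=station(e,[g(667,110),g(315,595),g(14,420),g(330,60)])
hub=plane(e,*g(322,322),46);grip=plane(e,*g(291,362),90)
print(np.arctan2(R2[1,0],R2[0,0]))
print('hub',hub,'grip',grip,)
for n,s in [('A',(-70,-85)),('pp',(-172,0)),('origin',(0,0)),('gripend',(2,-85)),('gripstart',(-142,-85))]:print(n,R@s+t)
E
```

```text
res [[1.2, 3.9], [2.1, -2.2], [-1.9, -4.1], [-1.4, 2.3]]
[[-0.13246624 -0.99118752]
 [ 0.99118752 -0.13246624]] [484.50961347 -10.76900304] yaw 1.7036530620966348
hub [577.51911037 -65.50803863  46.        ] [-66.57726712 -84.93877815] grip [ 607.23199677 -130.1913114    90.        ] [-134.62647403 -105.82147036]
pushtop [ 502. -172.   88.] [-162.    4.]
nestc [483. -11.  52.] [-0.  2.]
headmid [464. 129. 290.] [141.   2.]
roller ear [ 559. -122.   38.] [-120.  -59.]
res [[-16.0, -13.0], [14.4, -21.7], [13.3, -36.2], [-11.6, 70.9]]
1.759912717848951
hub [579.63827929 -69.46903597  46.        ] grip [ 610.7048415  -133.11289559   90.        ]
A [578.03318926 -68.89249891]
pp [ 507.2938067 -181.2532561]
origin [484.50961347 -10.76900304]
gripend [568.49562      2.47300236]
gripstart [ 587.57075851 -140.25800019]
```

```bash
cat >> h.py <<'E'
YAW=1.7037;A=np.array([578.3,-68.3])
RS=np.array([[np.cos(YAW),-np.sin(YAW)],[np.sin(YAW),np.cos(YAW)]])
def s2w(x,y):return A+RS@(np.array([x,y])-[-70,-85])
def w2s(p):return RS.T@(np.array(p)[:2]-A)+[-70,-85]
E
python3 - <<'E'
from h import *
o=ctrl.get_obs();print(o['t'],o['ee_pos'],o['qpos']);M=cv2.Rodrigues(np.array(o['orientation']))[0];print(M.round(3))
z=M[:,2];a=np.arctan2(z[1],z[0])
for s in(np.pi/2,-np.pi/2):
    print('rz',(YAW+s-a+np.pi)%(2*np.pi)-np.pi)
print('start finger',s2w(-149,-73),'grip0',s2w(-139,-106))
d=cam('top');print('bottle top',w2s(plane(d,188,136,130)))
# finger waypoints: finger centre lags the lever
for lev in np.arange(196,362,15):
    l=np.deg2rad(lev-18);p=s2w(-70+72*np.cos(l),-85+72*np.sin(l));print(lev,p.round())
E
```

```text
0.35 [ 172.01070422 -600.7482951   230.50261645] [-1.31097500e+00  4.23281701e-01  1.63004969e+00  1.31289068e-06
  1.08857007e+00 -1.89983676e-02]
[[-0.961 -0.     0.275]
 [-0.275  0.    -0.961]
 [-0.    -1.    -0.   ]]
rz -1.7167117358772188
rz 1.4248809177125743
start finger [ 576.87433275 -148.19347578] grip0 [ 608.25818798 -133.90874159]
bottle top [ 179.82892143 -254.66851829]
196 [ 585. -140.]
211 [ 604. -136.]
226 [ 620. -127.]
241 [ 634. -114.]
256 [644. -98.]
271 [649. -80.]
286 [650. -61.]
301 [646. -43.]
316 [637. -26.]
331 [624. -13.]
346 [608.  -3.]
361 [590.   3.]
```

```bash
python3 -m creep '[{"tx":60,"ty":67,"rz":0.18,"fingers":255},{"tx":120,"ty":134,"rz":0.36,"fingers":255},{"tx":180,"ty":201,"rz":0.54,"fingers":255},{"tx":240,"ty":268,"rz":0.72,"fingers":255},{"tx":300,"ty":335,"rz":0.9,"fingers":255},{"tx":360,"ty":402,"rz":1.08,"fingers":255},{"tx":405,"ty":453,"rz":1.26,"fingers":255},{"tx":405,"ty":453,"rz":1.425,"fingers":255},{"tx":405,"ty":453,"rz":1.425,"fingers":255},{"tx":405,"ty":453,"rz":1.425,"fingers":255}]'
python3 - <<'E'
from h import *
o=ctrl.get_obs();print(o['t'],o['ee_pos'],o['qpos'],o['width']);M=cv2.Rodrigues(np.array(o['orientation']))[0];print(M.round(3),w2s(o['ee_pos']))
d=cam('wrist');cv2.imwrite('pics/w2.png',d['pixels']);e=cam('scene');crop(e,130,60,340,280,2.7,'pics/s2.png')
E
```

```text
0.4 [ 171.974488   -600.79355482  230.55383985] [-1.31104727e+00  4.23234363e-01  1.62999468e+00 -4.20873131e-06
  1.08858016e+00 -1.90141659e-02] 87.83098876538993
[[-0.961 -0.     0.275]
 [-0.275  0.    -0.961]
 [-0.    -1.    -0.   ]] [-543.95433677  388.30444144]schema error: expected keys tx, ty, tz, rx, ry, rz, fingers
```

View pics/w2.png

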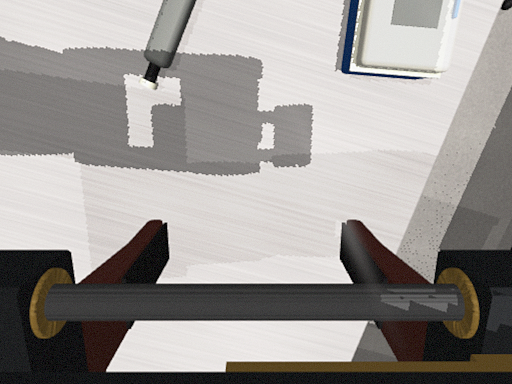

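View pics/s2.png

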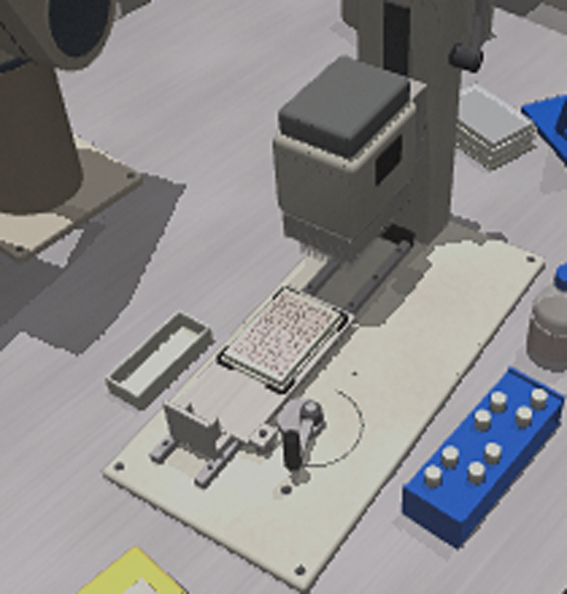

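The call was refused because every row needs all seven keys, so nothing moved. I'm resending it with complete rows.

```bash
python3 -m creep '[{"tx":60,"ty":67,"tz":0,"rx":0,"ry":0,"rz":0.18,"fingers":255},{"tx":120,"ty":134,"tz":0,"rx":0,"ry":0,"rz":0.36,"fingers":255},{"tx":180,"ty":201,"tz":0,"rx":0,"ry":0,"rz":0.54,"fingers":255},{"tx":240,"ty":268,"tz":0,"rx":0,"ry":0,"rz":0.72,"fingers":255},{"tx":300,"ty":335,"tz":0,"rx":0,"ry":0,"rz":0.9,"fingers":255},{"tx":360,"ty":402,"tz":0,"rx":0,"ry":0,"rz":1.08,"fingers":255},{"tx":405,"ty":453,"tz":0,"rx":0,"ry":0,"rz":1.26,"fingers":255},{"tx":405,"ty":453,"tz":0,"rx":0,"ry":0,"rz":1.425,"fingers":255},{"tx":405,"ty":453,"tz":0,"rx":0,"ry":0,"rz":1.425,"fingers":255},{"tx":405,"ty":453,"tz":0,"rx":0,"ry":0,"rz":1.425,"fingers":255}]'
python3 - <<'E'
from h import *
o=ctrl.get_obs();print(o['t'],o['ee_pos'],o['qpos'],o['width']);M=cv2.Rodrigues(np.array(o['orientation']))[0];print(M.round(3),w2s(o['ee_pos']))
d=cam('wrist');cv2.imwrite('pics/w3.png',d['pixels']);e=cam('scene');crop(e,130,60,340,280,2.7,'pics/s3.png')
E
```

```text
t: 1.75
ee_pos: [578.6, -145.6, 230.9]
orientation: [-1.269, 1.109, -1.11]
ft_force: [0.2, -0.5, -0.3]
width: 0.3
1.75 [ 578.59702593 -145.6397153   230.87990536] [-2.66581256e-01  3.81272932e-01  1.69482503e+00  1.03853852e-04
  1.06480071e+00 -4.01116848e-01] 0.3181455140245648
[[ 0.134  0.001  0.991]
 [-0.991 -0.     0.134]
 [ 0.    -1.     0.001]] [-146.6970392   -75.04590713]
```

View pics/w3.png

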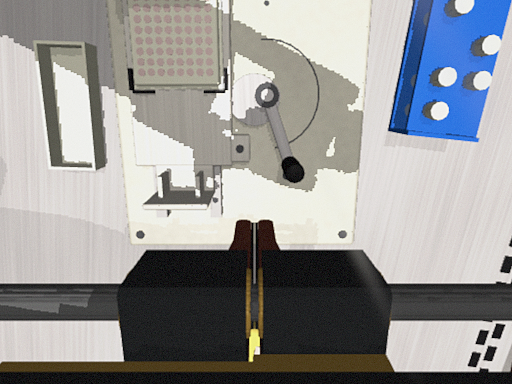

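View pics/s3.png

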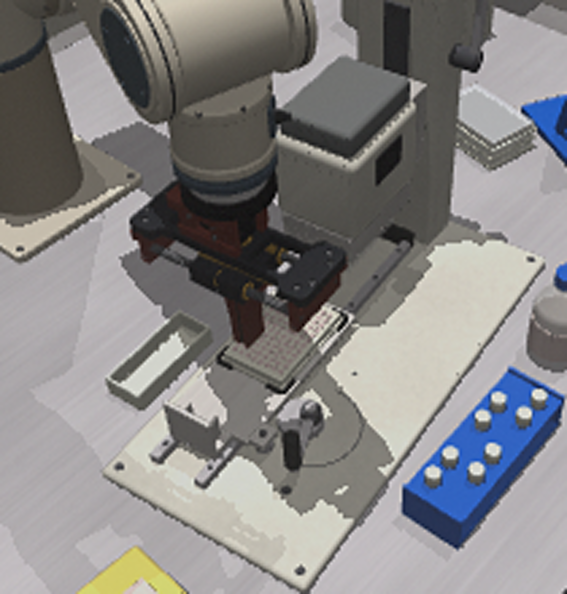

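```bash
python3 - <<'E'
from h import *
o=ctrl.get_obs();d=cam('wrist');e=cam('scene')
tip=o['ee_pos']-[0,0,8]
print('tip in wrist',proj(d,tip),'tip in scene crop',(proj(e,tip)-[130,60])*2.7)
for n,u,v,z in [('hub',267,95,46),('grip',292,168,90),('ear',240,148,40),('plateTopMid',181,202,88),('plL',145,206,88),('plR',210,208,88),('cBL',131,244,14),('cBR',354,242,14)]:
    p=plane(d,u,v,z);print(n,p.round(1),w2s(p).round(1))
cv2.imwrite('pics/w4.png',d['pixels']);crop(e,130,60,340,280,2.7,'pics/s4.png')
t=cam('top');crop(t,150,135,345,255,4,'pics/t4.png')
E
```

```text
tip in wrist [[253.77805625 238.29619785]] tip in scene crop [[247.38166521 335.38079026]]
hub [582.  -69.1  46. ] [-71.3 -88.6]
grip [ 611.4 -128.5   90. ] [-134.1 -109.8]
ear [ 562.7 -123.9   40. ] [-123.   -62.2]
plateTopMid [ 516.9 -173.6   88. ] [-166.2  -10.2]
plL [ 484.8 -181.8   88. ] [-170.1   22.7]
plR [ 543.6 -175.6   88. ] [-171.8  -36.4]
cBL [ 449.9 -256.3   14. ] [-239.3   67.2]
cBR [ 708.2 -218.1   14. ] [-235.7 -193.9]
```

View pics/s4.png

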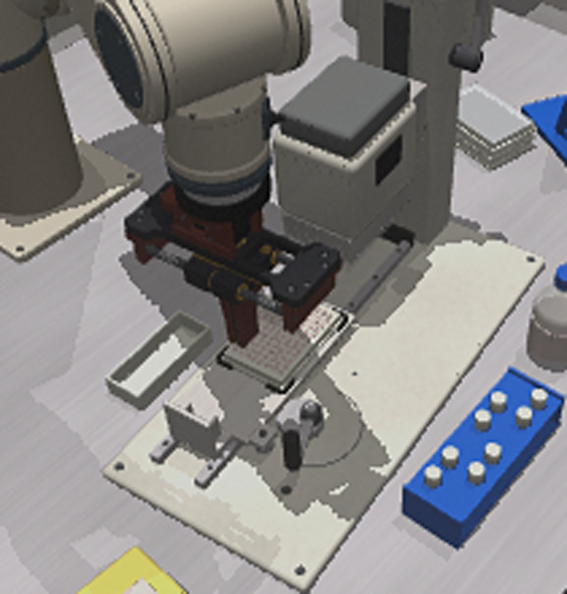

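The TCP stands about 35 mm behind the grip on the stage side, with clear space below. Next I descend to TCP z of about 66, so the tips are at 58.

```bash
python3 -m creep '[{"tx":0,"ty":0,"tz":-55,"rx":0,"ry":0,"rz":0,"fingers":255},{"tx":0,"ty":0,"tz":-110,"rx":0,"ry":0,"rz":0,"fingers":255},{"tx":0,"ty":0,"tz":-145,"rx":0,"ry":0,"rz":0,"fingers":255},{"tx":0,"ty":0,"tz":-165,"rx":0,"ry":0,"rz":0,"fingers":255},{"tx":0,"ty":0,"tz":-165,"rx":0,"ry":0,"rz":0,"fingers":255}]'
python3 - <<'E'
from h import *
d=cam('wrist');cv2.imwrite('pics/w5.png',d['pixels']);e=cam('scene');crop(e,130,60,340,280,2.7,'pics/s5.png');print(ctrl.get_obs()['ee_pos'])
E
```

```text
t: 2.62
ee_pos: [576.0, -148.5, 64.9]
orientation: [-1.27, 1.113, -1.11]
ft_force: [-0.6, -0.3, -0.4]
width: 0.0
[ 577.72840019 -148.60061428   66.87886119]
```

View pics/w5.png

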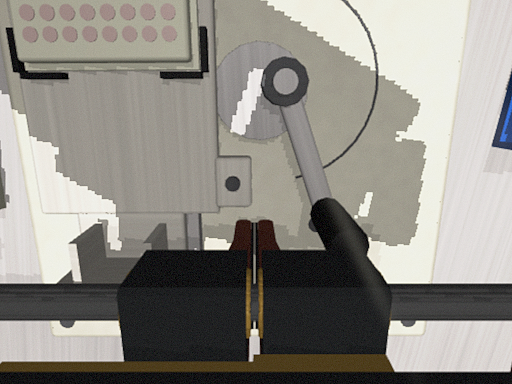

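View pics/s5.png

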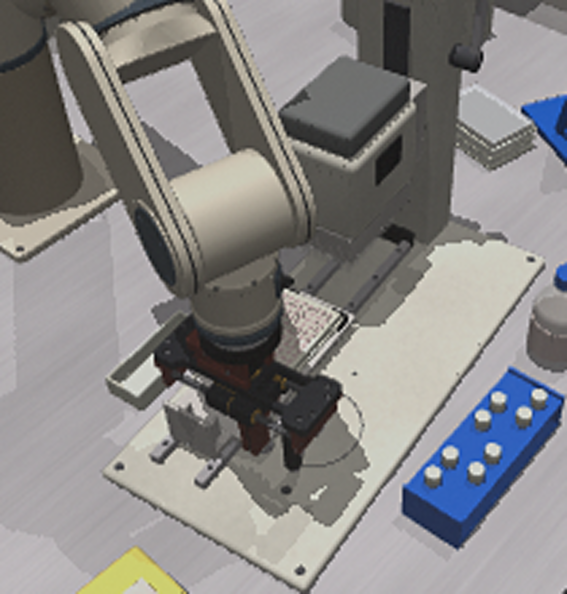

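```bash
python3 - <<'E'
from h import *
d=cam('wrist');print(ray(d,0,0)[0]);o=ctrl.get_obs()
print(proj(d,[[610,-131,90],[610,-131,40],[580,-68.5,46]]))
for k in(-89,-30,30,89):print(k,proj(d,o['ee_pos']+[k*.991,k*.134,72]),proj(d,o['ee_pos']+[k*.991,k*.134,40]))
E
python3 -c "
import cv2;i=cv2.imread('pics/w5.png')[190:384,110:420];cv2.imwrite('pics/w5z.png',cv2.convertScaleAbs(cv2.resize(i,None,fx=2.5,fy=2.5),alpha=2.5,beta=20))"
```

```text
[568.86732864 -82.30400718 221.41124669]
[[336.95676397 237.49168489]
 [315.64865195 203.08825224]
 [280.00672526  77.37657474]]
-89 [[-60.34240524 348.11701164]] [[ 16.17488811 288.43471981]]
-30 [[148.68296341 347.66457806]] [[174.27313142 288.10265936]]
30 [[361.15457286 347.20468513]] [[334.9957572 287.7650868]]
89 [[569.99010064 346.75266246]] [[492.98537252 287.4332545 ]]
```

View pics/w5z.png

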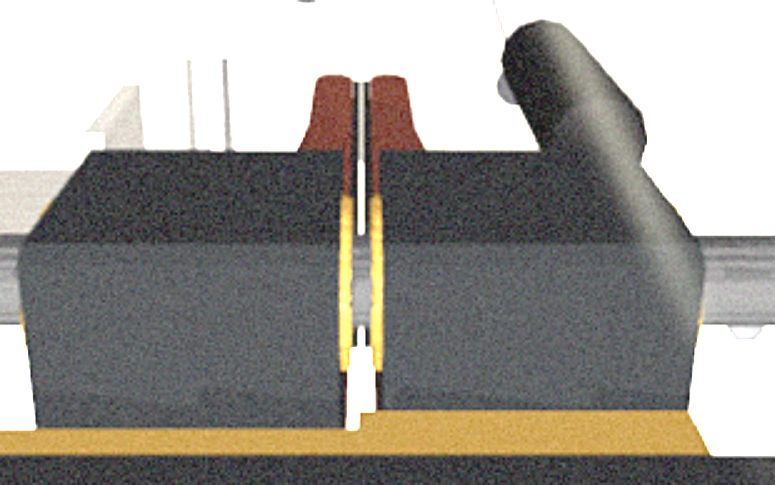

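The grip stands free on the outer side; the light stripe in the zoomed crop is only a reflection on the gripper block. I'll now push the lever round on a 73 mm arc about the hub, stopping first about halfway.

```bash
python3 -m creep '[{"tx":9,"ty":7,"tz":0,"rx":0,"ry":0,"rz":0,"fingers":255},{"tx":22,"ty":9,"tz":0,"rx":0,"ry":0,"rz":0,"fingers":255},{"tx":34,"ty":13,"tz":0,"rx":0,"ry":0,"rz":0,"fingers":255},{"tx":45,"ty":19,"tz":0,"rx":0,"ry":0,"rz":0,"fingers":255},{"tx":54,"ty":27,"tz":0,"rx":0,"ry":0,"rz":0,"fingers":255}]'
python3 - <<'E'
from h import *
d=cam('wrist');cv2.imwrite('pics/w6.png',d['pixels']);print(ctrl.get_obs()['ee_pos'])
E
```

```text
t: 3.4
ee_pos: [627.9, -118.9, 64.9]
orientation: [-1.274, 1.117, -1.104]
ft_force: [-13.9, 3.8, 4.6]
width: 0.4
[ 629.56370695 -118.39238708   64.97702174]
```

View pics/w6.png

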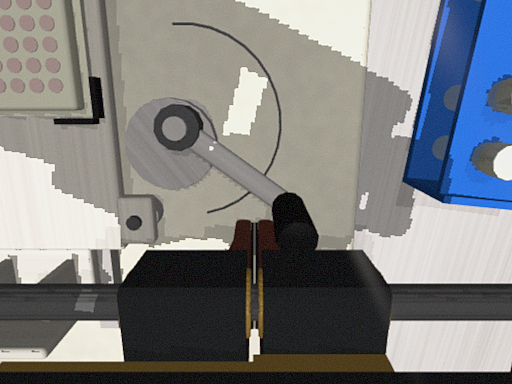

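The lever is moving with the finger on its stage-side flank, with 14 N at the wrist. I'll continue the arc.

```bash
python3 -m creep '[{"tx":9,"ty":10,"tz":0,"rx":0,"ry":0,"rz":0,"fingers":255},{"tx":15,"ty":21,"tz":0,"rx":0,"ry":0,"rz":0,"fingers":255},{"tx":19,"ty":33,"tz":0,"rx":0,"ry":0,"rz":0,"fingers":255},{"tx":21,"ty":46,"tz":0,"rx":0,"ry":0,"rz":0,"fingers":255}]'
python3 - <<'E'
from h import *
d=cam('wrist');cv2.imwrite('pics/w7.png',d['pixels']);print(ctrl.get_obs()['ee_pos'])
E
```

```text
t: 3.95
ee_pos: [652.4, -74.2, 65.8]
orientation: [-1.269, 1.11, -1.111]
ft_force: [-1.9, -4.2, -0.2]
width: 0.5
[652.49054318 -72.71748722  65.78606994]
```

View pics/w7.png

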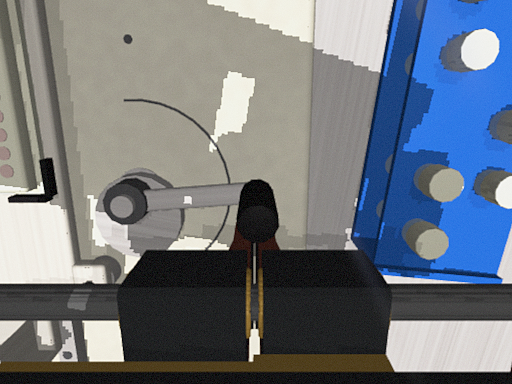

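```bash
python3 -m creep '[{"tx":1,"ty":13,"tz":0,"rx":0,"ry":0,"rz":0,"fingers":255},{"tx":-1,"ty":25,"tz":0,"rx":0,"ry":0,"rz":0,"fingers":255},{"tx":-6,"ty":37,"tz":0,"rx":0,"ry":0,"rz":0,"fingers":255},{"tx":-12,"ty":48,"tz":0,"rx":0,"ry":0,"rz":0,"fingers":255}]'
python3 - <<'E'
from h import *
d=cam('wrist');cv2.imwrite('pics/w8.png',d['pixels']);print(ctrl.get_obs()['ee_pos'])
e=cam('scene');crop(e,130,60,340,280,2.7,'pics/s8.png')
E
```

```text
t: 4.5
ee_pos: [639.6, -27.1, 65.6]
orientation: [-1.27, 1.11, -1.111]
ft_force: [0.8, -5.3, -0.8]
width: 0.5
[639.35239474 -25.63127062  65.7341314 ]
```

View pics/w8.png

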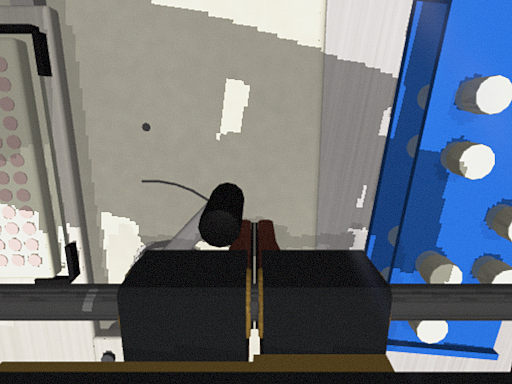

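View pics/s8.png

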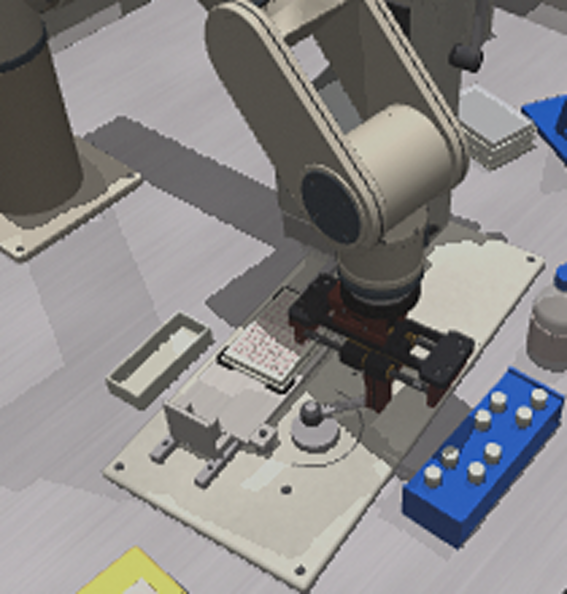

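```bash
python3 - <<'E'
from h import *
e=cam('scene');c,r=ray(e,130+333/2.7,60+205/2.7)
for y in(-75,-95,-115):
    print(c+r*(y-c[1])/r[1])
E
```

```text
[627.06257252 -75.         356.12933872]
[645.13385573 -95.         379.1208531 ]
[ 663.20513893 -115.          402.11236748]
```

```bash
python3 -m creep '[{"tx":-8,"ty":10,"tz":0,"rx":0,"ry":0,"rz":0,"fingers":255},{"tx":-18,"ty":18,"tz":0,"rx":0,"ry":0,"rz":0,"fingers":255},{"tx":-29,"ty":24,"tz":0,"rx":0,"ry":0,"rz":0,"fingers":255},{"tx":-37,"ty":27,"tz":0,"rx":0,"ry":0,"rz":0,"fingers":255}]'
python3 - <<'E'
from h import *
d=cam('wrist');cv2.imwrite('pics/w9.png',d['pixels']);o=ctrl.get_obs();print(o['ee_pos'],o['ft_force'])
E
```

```text
t: 5.15
ee_pos: [602.4, 0.7, 65.9]
orientation: [-1.269, 1.11, -1.111]
ft_force: [3.1, -1.7, 0.6]
width: 0.5
[601.38530216   0.94117444  65.72597342] [2.5208813  0.25952653 2.03333976]
```

View pics/w9.png

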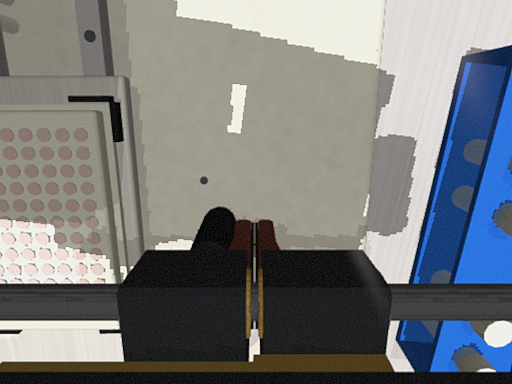

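```bash
python3 -m creep '[{"tx":-4,"ty":1,"tz":0,"rx":0,"ry":0,"rz":0,"fingers":255},{"tx":-7,"ty":1,"tz":0,"rx":0,"ry":0,"rz":0,"fingers":255},{"tx":-9,"ty":1,"tz":0,"rx":0,"ry":0,"rz":0,"fingers":255}]'; python3 -m creep '[{"tx":-2,"ty":0,"tz":0,"rx":0,"ry":0,"rz":0,"fingers":255},{"tx":-2,"ty":0,"tz":0,"rx":0,"ry":0,"rz":0,"fingers":255}]'
```

```text
t: 5.58
ee_pos: [594.2, 1.4, 65.8]
orientation: [-1.268, 1.111, -1.111]
ft_force: [4.4, 2.7, 1.7]
width: 0.3
t: 5.82
ee_pos: [591.9, 1.3, 65.7]
orientation: [-1.269, 1.111, -1.11]
ft_force: [3.0, 2.7, 1.4]
width: 0.8
```

Still only about 4 N of friction, so the stop hasn't been reached. I'll keep pushing in small steps.

```bash
python3 -m creep '[{"tx":-2,"ty":0,"tz":0,"rx":0,"ry":0,"rz":0,"fingers":255},{"tx":-3,"ty":0,"tz":0,"rx":0,"ry":0,"rz":0,"fingers":255}]'; python3 -m creep '[{"tx":-2,"ty":0,"tz":0,"rx":0,"ry":0,"rz":0,"fingers":255},{"tx":-2,"ty":0,"tz":0,"rx":0,"ry":0,"rz":0,"fingers":255}]'
python3 - <<'E'
from h import *
d=cam('wrist');cv2.imwrite('pics/w10.png',d['pixels']);t=cam('top');crop(t,150,135,345,255,4,'pics/t10.png');e=cam('scene');crop(e,130,60,340,280,2.7,'pics/s10.png')
E
```

```text
t: 6.08
ee_pos: [589.8, 1.3, 65.8]
orientation: [-1.268, 1.109, -1.112]
ft_force: [7.5, 2.7, -1.0]
width: 0.8
t: 6.32
ee_pos: [589.6, 1.3, 66.1]
orientation: [-1.265, 1.107, -1.114]
ft_force: [11.1, 2.9, -3.3]
width: 0.2
```

View pics/t10.png

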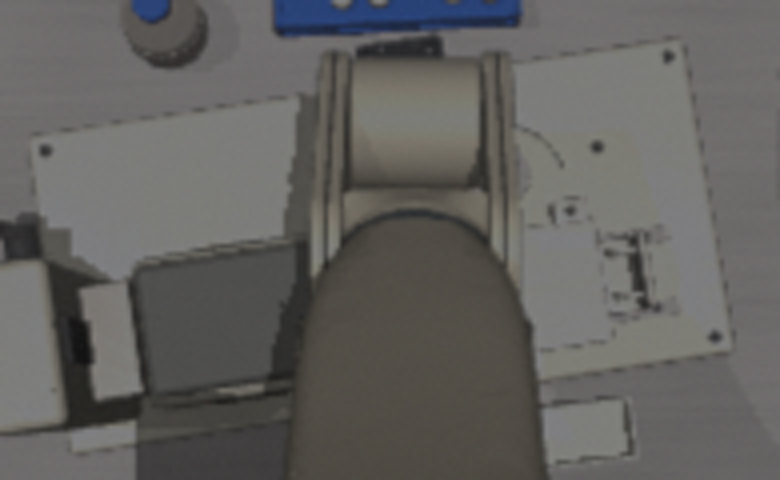

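View pics/w10.png

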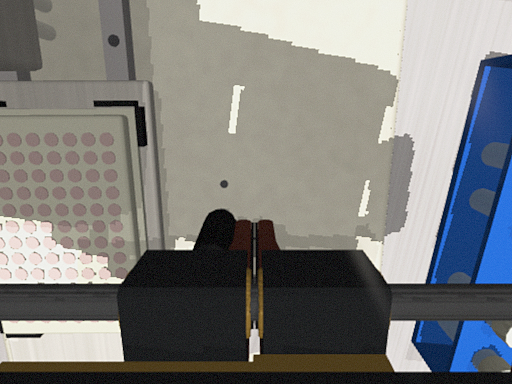

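View pics/s10.png

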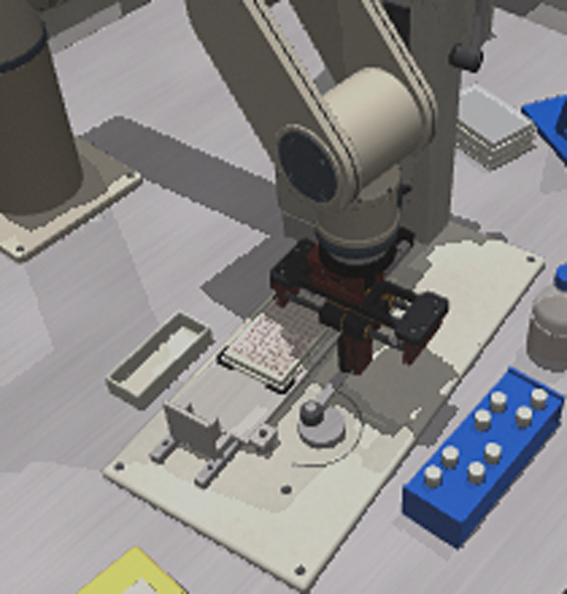

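The position is stuck at x = 589.6 while the force climbs, which indicates the stop. One firmer press, then I back off and lift.

```bash
python3 -m creep '[{"tx":-3,"ty":0,"tz":0,"rx":0,"ry":0,"rz":0,"fingers":255},{"tx":-3,"ty":0,"tz":0,"rx":0,"ry":0,"rz":0,"fingers":255}]'; python3 -m creep '[{"tx":15,"ty":0,"tz":0,"rx":0,"ry":0,"rz":0,"fingers":255},{"tx":30,"ty":-3,"tz":0,"rx":0,"ry":0,"rz":0,"fingers":255},{"tx":30,"ty":-3,"tz":60,"rx":0,"ry":0,"rz":0,"fingers":255},{"tx":30,"ty":-3,"tz":100,"rx":0,"ry":0,"rz":0,"fingers":255},{"tx":30,"ty":-3,"tz":100,"rx":0,"ry":0,"rz":0,"fingers":255}]'
python3 - <<'E'
from h import *
d=cam('wrist');cv2.imwrite('pics/w11.png',d['pixels']);o=ctrl.get_obs();print(o['ee_pos'],o['ft_force'],w2s(o['ee_pos']))
E
```

```text
t: 6.72
ee_pos: [589.3, 1.1, 66.6]
orientation: [-1.262, 1.103, -1.117]
ft_force: [17.8, 3.0, -8.4]
width: -0.0
t: 7.35
ee_pos: [615.9, -2.3, 168.7]
orientation: [-1.266, 1.107, -1.113]
ft_force: [-0.1, 0.6, 0.8]
width: 0.4
[614.50134884  -2.23809951 166.65669078] [ 0.50560494 -0.19994792 -0.08670149] [  -9.31782045 -129.63614498]
```

View pics/w11.png

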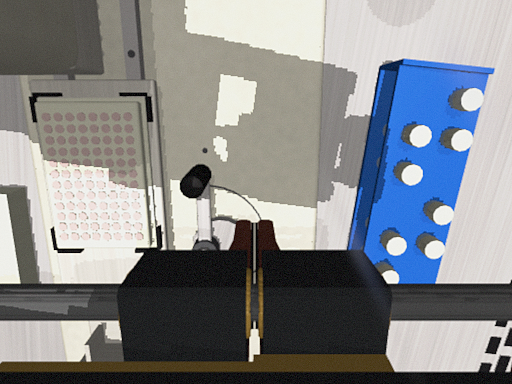

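The lever now lies straight forward, with its grip at (196,182) and its hub at (204,246), parallel to the stage edge. Next I move over to the spot behind the push plate.

```bash
python3 -m creep '[{"tx":-20,"ty":-50,"tz":0,"rx":0,"ry":0,"rz":0,"fingers":255},{"tx":-44,"ty":-104,"tz":0,"rx":0,"ry":0,"rz":0,"fingers":255},{"tx":-68,"ty":-158,"tz":0,"rx":0,"ry":0,"rz":0,"fingers":255},{"tx":-98,"ty":-218,"tz":0,"rx":0,"ry":0,"rz":0,"fingers":255},{"tx":-98,"ty":-218,"tz":0,"rx":0,"ry":0,"rz":0,"fingers":255},{"tx":-98,"ty":-218,"tz":0,"rx":0,"ry":0,"rz":0,"fingers":255}]'
python3 - <<'E'
from h import *
d=cam('wrist');cv2.imwrite('pics/w12.png',d['pixels']);o=ctrl.get_obs();print(o['ee_pos'],o['ft_force'],w2s(o['ee_pos']),proj(d,o['ee_pos']-[0,0,8]))
E
```

```text
t: 8.15
ee_pos: [515.3, -219.7, 164.5]
orientation: [-1.269, 1.114, -1.11]
ft_force: [1.2, 0.1, 1.0]
width: 0.4
[ 515.81296466 -219.0268791   164.72859727] [ 0.15155031 -0.13248612 -0.42570159] [-211.11733406   -3.09078382] [[255.06350622 237.45453937]]
```

View pics/w12.png

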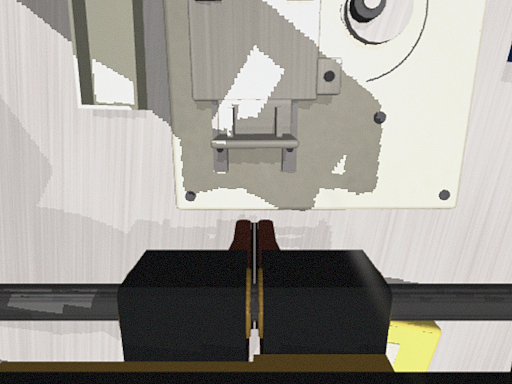

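```bash
python3 - <<'E'
from h import *
d=cam('wrist')
for u,v in[(211,146),(255,147),(299,146)]:
    p=plane(d,u,v,88);print(p,w2s(p))
E
```

```text
[ 481.69634355 -184.41236614   88.        ] [-172.28718839   26.13810823]
[ 511.35893309 -181.11098199   88.        ] [-172.94558988   -3.70037134]
[ 540.82376663 -176.46913357   88.        ] [-172.24914306  -33.52046748]
```

```bash
python3 -m creep '[{"tx":0,"ty":0,"tz":-50,"rx":0,"ry":0,"rz":0,"fingers":255},{"tx":0,"ty":0,"tz":-90,"rx":0,"ry":0,"rz":0,"fingers":255},{"tx":0,"ty":0,"tz":-104,"rx":0,"ry":0,"rz":0,"fingers":255},{"tx":0,"ty":0,"tz":-104,"rx":0,"ry":0,"rz":0,"fingers":255}]'
python3 - <<'E'
from h import *
d=cam('wrist');cv2.imwrite('pics/w13.png',d['pixels']);o=ctrl.get_obs();print(o['ee_pos'],o['ft_force'],w2s(o['ee_pos']))
e=cam('scene');crop(e,130,60,340,280,2.7,'pics/s13.png')
E
```

```text
t: 8.75
ee_pos: [516.1, -218.8, 61.1]
orientation: [-1.27, 1.111, -1.108]
ft_force: [-0.6, -0.8, 0.2]
width: 0.6
[ 516.79746179 -219.37560053   62.1777887 ] [-0.31055795 -0.49456309  0.20515112] [-211.59343866   -4.02038892]
```

View pics/w13.png

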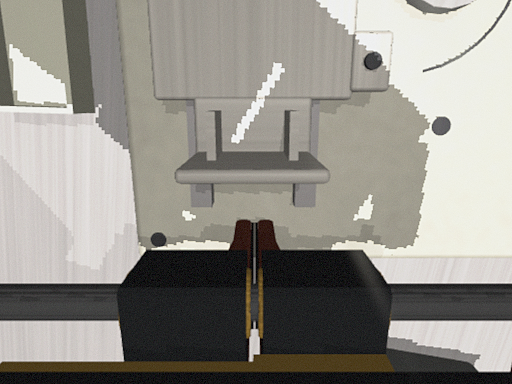

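View pics/s13.png

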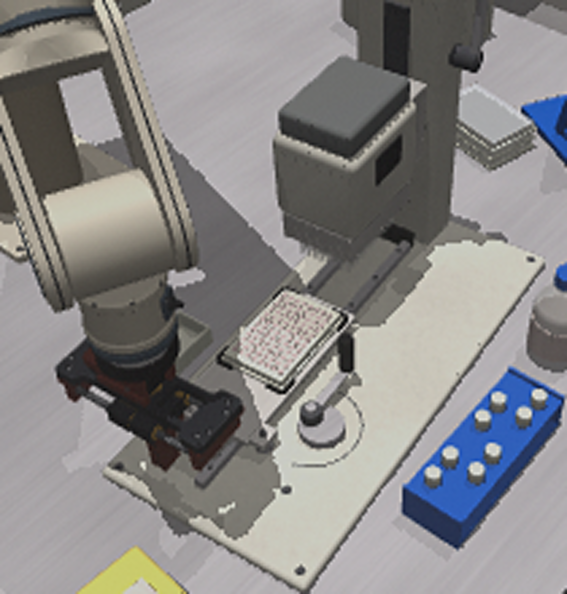

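The finger stands about 29 mm behind the middle of the push plate. I start pushing slowly along the travel.

```bash
python3 -m creep '[{"tx":-1.5,"ty":12,"tz":0,"rx":0,"ry":0,"rz":0,"fingers":255},{"tx":-3,"ty":22,"tz":0,"rx":0,"ry":0,"rz":0,"fingers":255},{"tx":-3.5,"ty":27,"tz":0,"rx":0,"ry":0,"rz":0,"fingers":255},{"tx":-4,"ty":31,"tz":0,"rx":0,"ry":0,"rz":0,"fingers":255},{"tx":-5,"ty":36,"tz":0,"rx":0,"ry":0,"rz":0,"fingers":255},{"tx":-5.5,"ty":42,"tz":0,"rx":0,"ry":0,"rz":0,"fingers":255},{"tx":-6.5,"ty":48,"tz":0,"rx":0,"ry":0,"rz":0,"fingers":255},{"tx":-7,"ty":54,"tz":0,"rx":0,"ry":0,"rz":0,"fingers":255},{"tx":-8,"ty":60,"tz":0,"rx":0,"ry":0,"rz":0,"fingers":255}]'
python3 - <<'E'
from h import *
d=cam('wrist');cv2.imwrite('pics/w14.png',d['pixels']);o=ctrl.get_obs();print(o['ee_pos'],o['ft_force'],w2s(o['ee_pos']))
E
```

```text
t: 9.98
ee_pos: [508.2, -159.5, 61.7]
orientation: [-1.269, 1.11, -1.111]
ft_force: [1.4, -2.2, 0.7]
width: 0.7
[ 507.83115852 -158.81806662   61.59345993] [ 1.19992822 -1.45783937  0.34934348] [-150.38179391   -3.15780298]
```

View pics/w14.png

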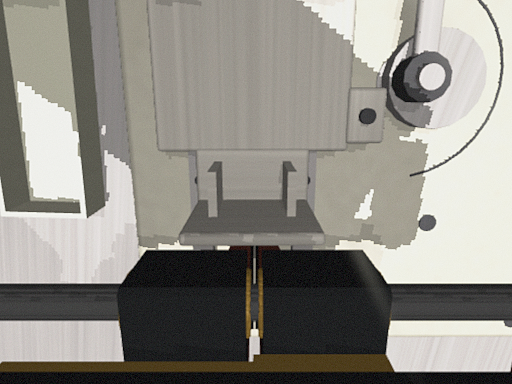

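The stage is moving with only about 3 N, and the roller passes the cam, whose disc is offset away from the stage. I'll continue.

```bash
python3 -m creep '[{"tx":-1,"ty":7,"tz":0,"rx":0,"ry":0,"rz":0,"fingers":255},{"tx":-2,"ty":15,"tz":0,"rx":0,"ry":0,"rz":0,"fingers":255},{"tx":-3,"ty":23,"tz":0,"rx":0,"ry":0,"rz":0,"fingers":255},{"tx":-4,"ty":31,"tz":0,"rx":0,"ry":0,"rz":0,"fingers":255},{"tx":-5,"ty":39,"tz":0,"rx":0,"ry":0,"rz":0,"fingers":255},{"tx":-6,"ty":47,"tz":0,"rx":0,"ry":0,"rz":0,"fingers":255}]'; python3 -m creep '[{"tx":-1,"ty":8,"tz":0,"rx":0,"ry":0,"rz":0,"fingers":255},{"tx":-2,"ty":16,"tz":0,"rx":0,"ry":0,"rz":0,"fingers":255},{"tx":-3,"ty":24,"tz":0,"rx":0,"ry":0,"rz":0,"fingers":255},{"tx":-4,"ty":31,"tz":0,"rx":0,"ry":0,"rz":0,"fingers":255},{"tx":-5,"ty":37,"tz":0,"rx":0,"ry":0,"rz":0,"fingers":255},{"tx":-5.5,"ty":43,"tz":0,"rx":0,"ry":0,"rz":0,"fingers":255},{"tx":-6.5,"ty":48,"tz":0,"rx":0,"ry":0,"rz":0,"fingers":255}]'
python3 - <<'E'
from h import *
d=cam('wrist');cv2.imwrite('pics/w15.png',d['pixels']);o=ctrl.get_obs();print(o['ee_pos'],o['ft_force'],w2s(o['ee_pos']))
e=cam('scene');crop(e,130,60,340,280,2.7,'pics/s15.png')
E
```

```text
t: 10.78
ee_pos: [501.5, -112.2, 61.6]
orientation: [-1.27, 1.111, -1.11]
ft_force: [-0.9, -2.7, 0.8]
width: 0.3
t: 11.65
ee_pos: [495.8, -64.5, 61.7]
orientation: [-1.269, 1.11, -1.111]
ft_force: [-0.2, -4.4, -1.4]
width: 0.3
[495.66011567 -64.03394797  61.70747144] [-0.48134873  0.40720088 -0.46454196] [-54.82072954  -3.65419845]
```

View pics/w15.png

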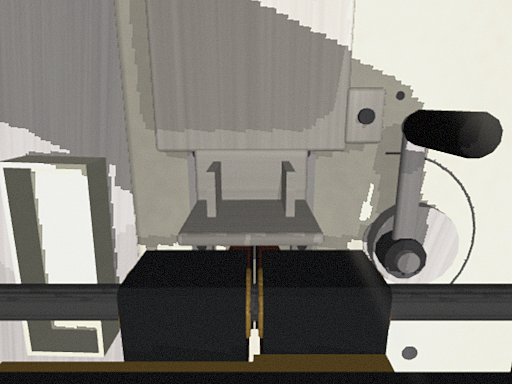

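View pics/s15.png

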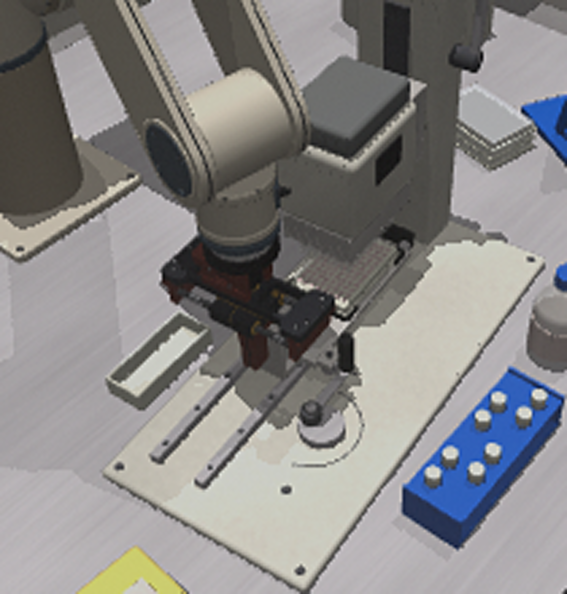

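```bash
python3 -m creep '[{"tx":-0.5,"ty":4,"tz":0,"rx":0,"ry":0,"rz":0,"fingers":255},{"tx":-1,"ty":7,"tz":0,"rx":0,"ry":0,"rz":0,"fingers":255},{"tx":-1,"ty":9,"tz":0,"rx":0,"ry":0,"rz":0,"fingers":255}]'; python3 -m creep '[{"tx":-0.2,"ty":2,"tz":0,"rx":0,"ry":0,"rz":0,"fingers":255},{"tx":-0.5,"ty":3,"tz":0,"rx":0,"ry":0,"rz":0,"fingers":255}]'
```

```text
t: 12.12
ee_pos: [494.8, -55.8, 61.8]
orientation: [-1.269, 1.11, -1.111]
ft_force: [-0.7, -3.4, 0.8]
width: 0.5
t: 12.38
ee_pos: [494.6, -53.9, 61.9]
orientation: [-1.27, 1.108, -1.112]
ft_force: [-0.1, -16.1, 0.5]
width: 0.6
```

```bash
python3 -m creep '[{"tx":-0.2,"ty":2,"tz":0,"rx":0,"ry":0,"rz":0,"fingers":255},{"tx":-0.2,"ty":2,"tz":0,"rx":0,"ry":0,"rz":0,"fingers":255},{"tx":-0.2,"ty":2,"tz":0,"rx":0,"ry":0,"rz":0,"fingers":255}]'; python3 -m creep '[{"tx":0.5,"ty":-6,"tz":0,"rx":0,"ry":0,"rz":0,"fingers":255},{"tx":5,"ty":-35,"tz":0,"rx":0,"ry":0,"rz":0,"fingers":255},{"tx":11,"ty":-80,"tz":0,"rx":0,"ry":0,"rz":0,"fingers":255},{"tx":11,"ty":-80,"tz":60,"rx":0,"ry":0,"rz":0,"fingers":255},{"tx":11,"ty":-80,"tz":110,"rx":0,"ry":0,"rz":0,"fingers":255},{"tx":-20,"ty":-130,"tz":110,"rx":0,"ry":0,"rz":0,"fingers":255},{"tx":-50,"ty":-180,"tz":110,"rx":0,"ry":0,"rz":0,"fingers":255},{"tx":-80,"ty":-230,"tz":110,"rx":0,"ry":0,"rz":0,"fingers":255},{"tx":-80,"ty":-230,"tz":110,"rx":0,"ry":0,"rz":0,"fingers":255}]'
python3 - <<'E'
from h import *
o=ctrl.get_obs();print(o['ft_force'])
t=cam('top');crop(t,150,135,345,255,4,'pics/t16.png');e=cam('scene');crop(e,130,60,340,280,2.7,'pics/s16.png');cv2.imwrite('pics/s16f.png',e['pixels']);cv2.imwrite('pics/t16f.png',t['pixels'])
E
```

```text
t: 12.75
ee_pos: [494.6, -53.8, 61.9]
orientation: [-1.272, 1.107, -1.113]
ft_force: [-0.8, -24.0, 0.2]
width: 0.3
t: 13.88
ee_pos: [412.0, -283.0, 171.7]
orientation: [-1.267, 1.115, -1.114]
ft_force: [0.6, 0.3, 0.1]
width: 0.4
[0.64854122 0.25161847 0.06981265]
```

View pics/t16.png

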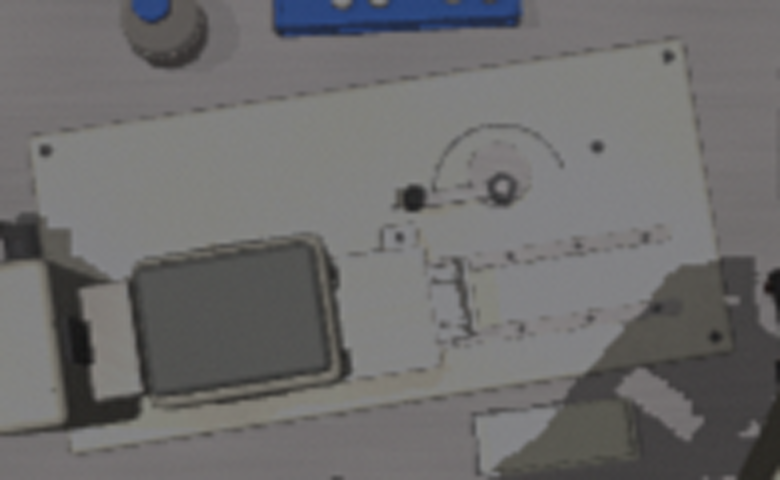

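View pics/s16.png

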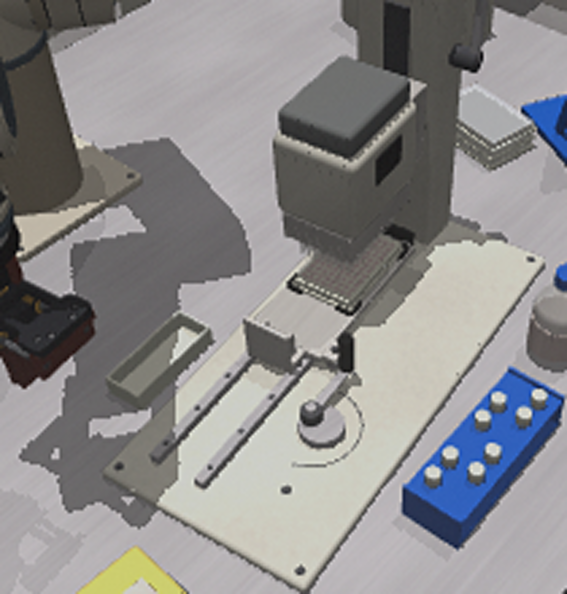

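View pics/t16f.png

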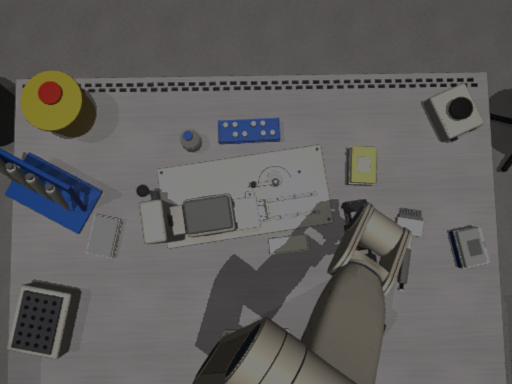

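```bash
python3 - <<'E'
from h import *
d=cam('top');f=lambda u,v:(150+u/4-.375,135+v/4-.375)
P=lambda u,v,z:w2s(plane(d,*f(u,v),z))
print('ear shift',P(400,237,40)-P(570,210,40),'plate top shift',P(462,300,88)-P(640,275,88))
h=P(501,187,46);g=P(412,198,90);print(h,g,'cam',2.863+np.arctan2(*(g-h)[::-1]))
print(ctrl.get_obs()['ft_force'].round(2))
E
```

```text
ear shift [139.16726654   1.12135736] plate top shift [140.50954854  -1.48904715]
[-67.92652481 -84.47556659] [  4.96944722 -81.93963704] cam 2.897774311984767
[0.26 0.72 0.71]
```

The measurements show a stage shift of about 139–140.5 mm, the cam at its stop (about 2.9 rad measured, 2.863 nominal), the bystanders where they were and the robot clear. Handing in.

```bash
python3 - <<'E'
from workcell import ctrl
print(ctrl.close_job())
E
```

```text
the job is handed in; nothing more can be done
None
```

The job is handed in at about 14 s of the 58 s allowed. I pushed the cam lever round to its forward stop first, then pushed the stage home by its push plate, and backed the arm clear of everything.

- **Cam:** At the stop the finger no longer moved as the force rose to about 18 N. After the stage was home the top image put the cam at about 2.90 rad, against the 2.863 stop; the difference is within what the image can resolve.
- **Stage:** It ran at about 3 N until the end stop, where the force rose to 24 N without further movement. The top image gives a travel of 139 to 140.5 mm, against 140 mm.
- **Plate and bystanders:** In the last pictures the plate sits in its nest under the head. None of the bystanders shows any visible movement, but I judged that by eye and did not measure it.
- **Force on the robot:** The wrist force read about 1 N at the end, so the robot was touching nothing. The highest I saw at any step was 24 N.
- **Failures and disagreements:** My first move call was refused because the rows lacked some keys, and nothing moved. The camera views disagreed by up to 8 mm on where the station is, so I confirmed both end stops by force as well as by image.

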